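Seasonings across to the carrying tray, in cooking order

ROBOT

A 6-joint arm with a two-finger parallel gripper is mounted at the origin on the work surface. World frame = base frame: x ahead of the robot, y to its left, z up, the work surface at z = 0. Lengths are in m, angles in rad, forces in N, time in s.
With the tool pointing down it reaches from about 0.3 to 0.775 m from the base axis. Payload 14.6 kg.
Tool frame: the origin (TCP) lies midway between the tips of the shut fingers; the grasp point (between the pads) lies 19 mm behind it (ctrl.grip_depth is the distance from the TCP to the grasp point, in m); z points along the fingers, x is the direction in which the jaws open and shut, and the axes are right-handed (so a half turn about z gives the same grasp; the last joint's range is limited). The gripper opens to 94 mm and grips with 3 to 60 N. Pads are 16 mm wide; open, the fingers measure 119 mm over their backs; the gripper's body (75 mm by 177 mm) begins 78 mm behind the grasp point.
Start: joints at [-1.225, 0.3, 1.521, -0, 1.321, -0.067], TCP at [0.221, -0.504, 0.205] pointing down, gripper open.
Joint ranges: [-3.03, 3.03], [-0.79, 2.21], [0.23, 2.52], [-1.04, 4.18], [0, 3.07], [-2.55, 2.55]. Speed limits (rad/s): [2.22, 2.22, 2.57, 3.14, 3.14, 3.14].

INTERFACE

Orientations are given as [roll, pitch, yaw] about the fixed x, y, z axes, in that order (R = Rz(yaw) Ry(pitch) Rx(roll)).
In Python, from station import ctrl gives the robot as it stands.
- The arm moves only by the tool play_rows, never from a script. Its argument "steps" is a list that holds one entry, the list of rows, each a list of 7 numbers: the shift along the tool's x, y, z in cm, then the turn, a rotation vector about the tool's x, y, z in rad, then the opening, from 0 (shut) to 1 (fully open). In form: [[[x, y, z, ax, ay, az, hand], ...]]. A call has 1 to 20 rows; each row is the pose to reach, as a shift and turn from the pose measured when the call began, along the tool's axes at that moment; what a row does not reach only later rows make up. A row lasts 1/12 s, in which the tool goes at most 41.7 mm and 7.16 degrees, less where a joint would pass 70% of its speed; a pose out of reach is approached as far as the arm can. A call with a gripper value outside its range is refused whole. The fingers move at their own pace and stop on an object; "force" is the grip in N (left out, the last holds). Time passes only in rows, so rows that repeat a pose let the fingers close. It gives the time, the measured TCP pose, the force and the opening at its end, in the units of the state.
- ctrl.get_obs(): the state, without advancing time (a new reading comes with each control period).
- ctrl.camera(name): name is "scene" or "top" or "wrist"; returns a dict with "frame" (384x512x3 uint8, blue, green, red), "fovy" (degrees; the focal length in pixels is half the picture's height over the tangent of half this angle, whatever the lens; pixels are square), "cx", "cy" (the principal point, pixels), "world_to_cam" (4x4, takes a point from world to camera coordinates). Camera axes: x right, y up, looking along -z (the intrinsics and any distortion apply to the point x, -y, -z); pixel columns grow to the right and rows downward; lengths in m; the calibration is good to about 2 mm. A picture is of the moment at which its call begins. There is no depth.
- ctrl.hand_in(): hands the job in, once; it reports no verdict.
The state is a dict: "time_s": time; "qpos": joint angles; "joint_vel": joint speeds; "tau": joint torques, N m; "ee_pos": TCP position; "eef_rot": TCP orientation; "force": force on the tool from outside, world axes, zero at the start; "moment": the same for the moment, N m; "grip_width": finger opening in m.
Only numpy, scipy, OpenCV 4.12 (cv2) and the standard library are available. Lean on these libraries where they do the work, as an engineer would, in place of code of your own. Each camera call takes 0.05 s, during which the arm holds its last target. There are 200 camera calls.

TASK

The four seasonings stand in the wooden rack in the order in which I use them when I cook. Move them all across into the grey carrying tray, one to a compartment and in the same left-to-right order as they stand in now, so that the one in the leftmost well ends in the leftmost compartment. Keep them upright, set each one down gently on the tray's floor without dropping or banging it, and let go.

Things in the scene. Friction and masses are not known exactly. Their poses are not given: they have to be found in the camera images.
- mill_center (a point): turned dark-wood pepper mill, round, 92 mm tall, foot 46 mm across, straight 38 mm body between 26 and 58 mm up, wider 44 mm head above it with a small steel knob on top; about 140 g. Loose, upright at the start. This point is its centre, half-way up (46 mm above its foot), z up its axis
- shaker_center (a point): straight round stainless steel shaker, 44 mm across and 82 mm tall, with a domed perforated top; about 150 g. Loose, upright at the start. This point is its centre, half-way up (41 mm above its foot), z up its axis
- jar_center (a point): stout round white ceramic jar, 52 mm across up to 58 mm, closed by a 40 mm cork stopper, 82 mm tall in all; about 190 g. Loose, upright at the start. This point is its centre, half-way up (41 mm above its foot), z up its axis
- tin_center (a point): flat-sided plain aluminium spice tin, 36 mm (its own x) by 50 mm (its own y) and 80 mm tall, with a smaller raised lid, 88 mm tall in all; at the start its 50 mm side runs along the row to within about 0.12 rad; about 120 g. Loose, upright at the start. This point is its centre, half-way up (44 mm above its foot), z up its axis
- rack: low wooden rack, fixed, holding the four seasonings at the start; 90 mm deep (x), 332 long (y), floor 8 thick, rails 26 high, end cheeks 47 high. Four wells 76 x 72 mm in a row, centres at x = 0, y = +117, +39, -39, -117 mm; its +y end is the left end seen from the robot. Origin: centre of its underside. It lies about 0.2 m before or behind the tray, yaw up to 0.12 rad
- tray: low grey plastic carrying tray, fixed, empty at the start, a wire grip (45 mm high) at each end; 84 mm deep (x), 320 long (y), floor 5 thick, walls 4 thick and 20 high. Four compartments 76 x 74 mm in a row, centres at x = 0, y = +117, +39, -39, -117 mm; its +y end is the left end seen from the robot. Origin: centre of its underside, on the table; yaw up to 0.12 rad
- pad_mill: thin square cork pad, 66 by 66 by 3 mm, fixed on the floor of the rack well in which the pepper mill stands at the start (its top is 11 mm above the table); it stays behind and marks that starting well. The four pads look alike. Origin at the centre of its underside, axes parallel to the rack's
- pad_shaker: thin square cork pad, 66 by 66 by 3 mm, fixed on the floor of the rack well in which the steel shaker stands at the start (its top is 11 mm above the table); it stays behind and marks that starting well. The four pads look alike. Origin at the centre of its underside, axes parallel to the rack's
- pad_jar: thin square cork pad, 66 by 66 by 3 mm, fixed on the floor of the rack well in which the corked jar stands at the start (its top is 11 mm above the table); it stays behind and marks that starting well. The four pads look alike. Origin at the centre of its underside, axes parallel to the rack's
- pad_tin: thin square cork pad, 66 by 66 by 3 mm, fixed on the floor of the rack well in which the spice tin stands at the start (its top is 11 mm above the table); it stays behind and marks that starting well. The four pads look alike. Origin at the centre of its underside, axes parallel to the rack's
Not all that is in view belongs to the job. Leave any yellow look-alike of the part that bears mill_center alone. What is shaped like the part that bears tin_center but green is not meant.

How it is judged:
By the outcome, as a careful person would: the job done as asked, in the order asked, and still so for the second after the job is handed in, with the robot touching nothing.
It also fails if it takes over 90 s, if anything falls off the work surface, if the arm or the gripper's body presses on something with over 40 N, if the wrist force passes 120 N, or if a joint passes its speed limit or range.

## Working session

There is one attempt and no reset: what is moved stays moved. The work goes in short steps, Python scripts to look and compute and a tool call to move; the robot and the scene stay as the last step left them, time stands still between calls to the robot, and variables do not carry over. Pictures are saved under pics/ and viewed, about 12 in all and at most 16, crops included, and the job is handed in when it is done.

Besides the shell and the picture viewer there is one more tool, called as name(argument=value, ...), one argument or row to a line, values as JSON. play_rows: Moves the arm, as the interface text tells. Its arguments: {"type":"object","properties":{"steps":{"type":"array"},"force":{"type":"number"}},"required":["steps"]}

```bash
ls; mkdir -p pics
python3 - <<'E'
from station import ctrl
import cv2, numpy as np
for n in ("scene","top","wrist"):
    c=ctrl.camera(n); cv2.imwrite(f"pics/{n}0.png",c["frame"])
    print(n,{k:v for k,v in c.items() if k not in("frame","world_to_cam")}); print(np.round(c["world_to_cam"],3).tolist())
o=ctrl.get_obs(); print(o)
a=cv2.imread("pics/scene0.png")
E
```

```text
pics
scene {'fovy': 47.57335674509909, 'cx': 253.26793161983574, 'cy': 196.81462294826326}
[[0.208, 0.978, 0.004, -0.145], [-0.501, 0.103, 0.859, 0.177], [0.84, -0.181, 0.511, -1.397], [0.0, 0.0, 0.0, 1.0]]
top {'fovy': 45.45921048717692, 'cx': 253.23314877799194, 'cy': 197.74278098249326}
[[-0.003, -1.0, 0.003, 0.019], [0.997, -0.003, 0.079, -0.488], [-0.079, 0.004, 0.997, -1.015], [0.0, 0.0, 0.0, 1.0]]
wrist {'fovy': 67.82387283684291, 'cx': 256.4425084585573, 'cy': 191.63870388831157}
[[0.402, -0.916, -0.002, -0.549], [0.876, 0.385, -0.29, 0.032], [0.266, 0.115, 0.957, -0.393], [0.0, 0.0, 0.0, 1.0]]
{'time_s': 0.15, 'qpos': array([-1.22459944e+00,  3.00344700e-01,  1.52141454e+00,  2.59097805e-05,
        1.32071079e+00, -6.65968283e-02]), 'joint_vel': array([-0.00058476, -0.00018621, -0.00143954,  0.00057374,  0.00041431,
       -0.00136581]), 'tau': array([ 1.78629358e-03, -5.31953573e+01, -3.52817953e+01,  7.08781555e-02,
        2.36084161e-02, -4.97189592e-05]), 'ee_pos': array([ 0.22058279, -0.50361728,  0.20502612]), 'eef_rot': array([-3.14150922e+00,  8.73761613e-04, -1.15800900e+00]), 'force': array([-0.05007262,  0.6171707 ,  0.30023726]), 'moment': array([-5.63165681e-02, -2.37870291e-02,  1.23086038e-05]), 'grip_width': 0.09409358245783143}
```

View pics/top0.png

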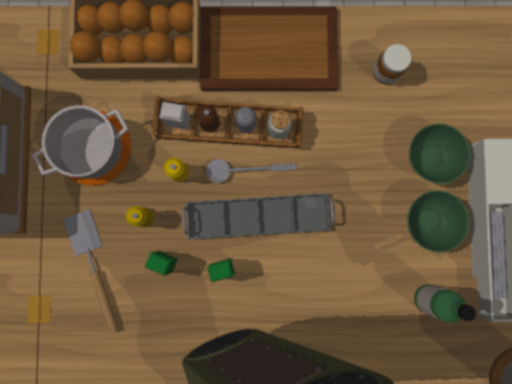

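View pics/scene0.png

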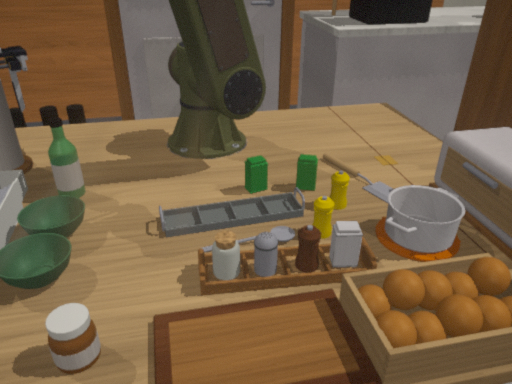

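Viewed 2 pictures. Top view, left to right: tin (174,113), dark mill (209,119), steel shaker (245,120) and corked jar (279,122), in the rack. The tray is in front, at about (260,216). Look-alikes to leave alone are the yellow mills (176,169) and (139,216), and the green tins (161,262) and (222,270). Next comes a close crop to check the choice and measure.

```bash
cat > h.py <<'E'
import cv2, numpy as np
from station import ctrl
def ray(c,u,v):
    f=192/np.tan(np.radians(c["fovy"]/2)); T=np.array(c["world_to_cam"])
    d=np.array([(u-c["cx"])/f,-(v-c["cy"])/f,-1.0]); R=T[:3,:3]
    return -R.T@T[:3,3], R.T@d
def on(c,u,v,z):
    o,d=ray(c,u,v); return o+d*(z-o[2])/d[2]
def px(c,p):
    f=192/np.tan(np.radians(c["fovy"]/2)); q=np.array(c["world_to_cam"])@np.r_[p,1]
    return c["cx"]+f*q[0]/-q[2], c["cy"]-f*q[1]/-q[2]
E
python3 - <<'E'
from h import *
a=cv2.imread("pics/top0.png"); cv2.imwrite("pics/topc.png",cv2.resize(a[90:250,145:345],None,fx=3.7,fy=3.7,interpolation=cv2.INTER_CUBIC))
b=cv2.imread("pics/scene0.png"); cv2.imwrite("pics/scenec.png",cv2.resize(b[180:300,150:390],None,fx=3.3,fy=3.3,interpolation=cv2.INTER_CUBIC))
E
```

```text
(no output)
```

View pics/topc.png

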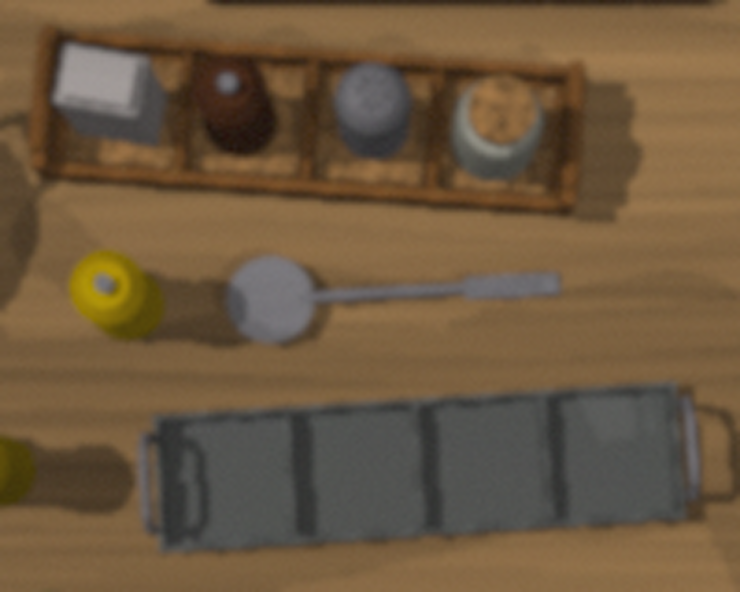

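View pics/scenec.png

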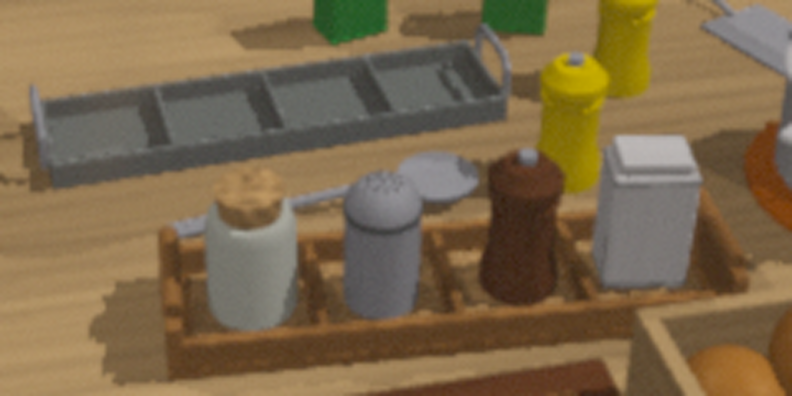

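Close crops (4 viewed) confirm the choice: tin, dark mill, shaker, jar from left to right, all upright in the rack. Now I measure from these points.

```bash
cat >> h.py <<'E'
def tri(c1,p1,c2,p2):
    o1,d1=ray(c1,*p1); o2,d2=ray(c2,*p2)
    s,_,_,_=np.linalg.lstsq(np.c_[d1,-d2],o2-o1,rcond=None)
    a=o1+d1*s[0]; b=o2+d2*s[1]; return (a+b)/2,np.linalg.norm(a-b)
E
python3 - <<'E'
from h import *
t=ctrl.camera("top"); s=ctrl.camera("scene")
P=lambda x,y:((x+.5)/3.7-.5+145,(y+.5)/3.7-.5+90)
S=lambda x,y:((x+.5)/3.3-.5+150,(y+.5)/3.3-.5+180)
it=dict(tin=((98,77),(655,155),99),mill=((228,82),(527,157),101),shaker=((372,94),(381,178),91),jar=((503,108),(248,182),93))
for k,(a,b,z) in it.items():
    p,e=tri(t,P(*a),s,S(*b)); print(k,np.round(on(t,*P(*a),z)*1e3),np.round(p*1e3),round(e*1e3,1))
for nm,cs,z in (("tray",[(165,418),(163,548),(688,518),(684,386)],.02),("rack",[(43,32),(36,173),(577,210),(581,65)],.047)):
    q=np.array([on(t,*P(*c),z) for c in cs]); print(nm,np.round(q*1e3,0)[:,:2].tolist(),"c",np.round(q.mean(0)*1e3),"len",np.linalg.norm(q[0]-q[3]),np.linalg.norm(q[0]-q[1]))
    d=q[0]+q[1]-q[2]-q[3]; yaw=np.arctan2(-d[0],d[1]); print("yaw",yaw)
    for y in (.117,.039,-.039,-.117): print(np.round((q.mean(0)[:2]+y*np.array([-np.sin(yaw),np.cos(yaw)]))*1e3))
# tin lid edges
g=np.array([(60,48),(57,100),(138,106),(150,58)])
w=np.array([on(t,*P(*c),.091) for c in g]);print(np.round(w*1e3)[:,:2].tolist())
E
```

```text
tin [-26432. -17422.  99000.] [668. 190.  95.] 3.1
mill [-26658.  -9980. 101000.] [663. 115. 101.] 3.6
shaker [-23275.  -1207.  91000.] [657.  33.  95.] 4.7
jar [-23001.   5989.  93000.] [649. -42.  97.] 3.4
tray [[477.0, 162.0], [398.0, 163.0], [416.0, -155.0], [496.0, -154.0]] c [447.   4.  20.] len 0.3168422156431232 0.07880419654049144
yaw 0.056457062049711744
[440. 121.]
[445.  43.]
[449. -35.]
[ 453. -113.]
rack [[709.0, 234.0], [623.0, 237.0], [600.0, -87.0], [688.0, -91.0]] c [655.  73.  47.] len 0.325090605611952 0.08627537144001055
yaw -0.06796412517096852
[663. 190.]
[657. 112.]
[652.  34.]
[647. -43.]
[[686.0, 215.0], [656.0, 216.0], [652.0, 169.0], [680.0, 163.0]]
```

play_rows(
  steps=[
    [[0,0,-20,0,0,0,1],[0,0,-20,0,0,0,1],[0,0,-20,0,0,0,1],[0,0,-20,0,0,0,1],[0,0,-20,0,0,0,1],[0,0,-20,0,0,0,1],[-37,-53.4,-20,0,0,-1.09,1],[-37,-53.4,-20,0,0,-1.09,1],[-37,-53.4,-20,0,0,-1.09,1],[-37,-53.4,-20,0,0,-1.09,1],[-37,-53.4,-20,0,0,-1.09,1],[-37,-53.4,-20,0,0,-1.09,1],[-37,-53.4,-20,0,0,-1.09,1],[-37,-53.4,-20,0,0,-1.09,1],[-37,-53.4,-20,0,0,-1.09,1],[-37,-53.4,-20,0,0,-1.09,1],[-37,-53.4,-20,0,0,-1.09,1],[-37,-53.4,-20,0,0,-1.09,1],[-37,-53.4,-20,0,0,-1.09,1],[-37,-53.4,-20,0,0,-1.09,1]],
  ],
)

```text
time_s: 1.92
ee_pos: [0.5271, -0.005, 0.4051]
eef_rot: [-3.141, 0.0, -0.068]
force: [-0.0, -0.6, 0.8]
grip_width: 0.094
```

play_rows(
  steps=[
    [[2.9,-5.7,10.5,0,0,0,1],[2.9,-5.7,10.5,0,0,0,1],[2.9,-5.7,10.5,0,0,0,1],[2.9,-5.7,10.5,0,0,0,1],[2.9,-5.7,10.5,0,0,0,1],[2.9,-5.7,10.5,0,0,0,1]],
  ],
)

```text
time_s: 2.42
ee_pos: [0.5601, 0.0495, 0.3015]
eef_rot: [-3.141, -0.001, -0.068]
force: [-1.1, 0.0, 1.2]
grip_width: 0.094
```

Run:
```python
from h import *
c=ctrl.camera("wrist"); cv2.imwrite("pics/w1.png",c["frame"]); cv2.imwrite("pics/w1b.png",cv2.resize(c["frame"],(768,576),interpolation=cv2.INTER_CUBIC))
o=ctrl.get_obs(); print(o["ee_pos"],o["eef_rot"])
import pickle; pickle.dump(c,open("w1.pkl","wb"))
```

```text
[0.56017608 0.04923257 0.30213843] [-3.14102856e+00 -2.47097501e-03 -6.84916913e-02]
```

View pics/w1b.png

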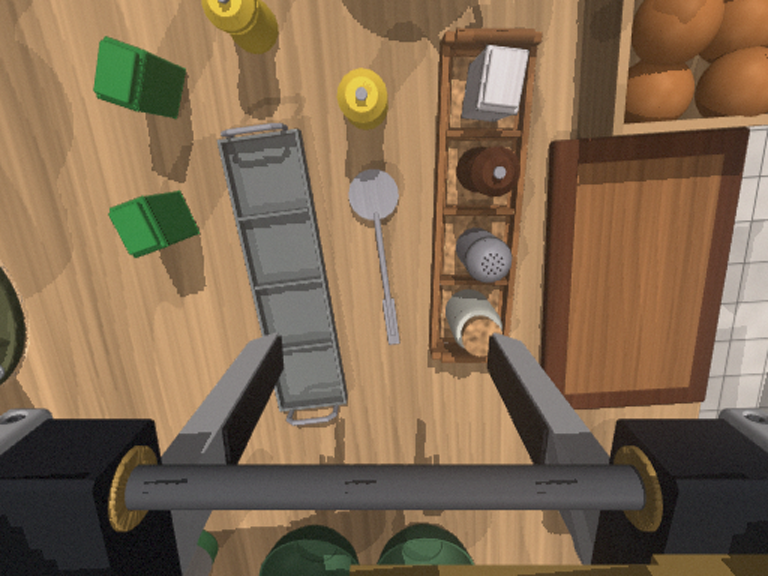

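Wrist view (5 viewed), in enlarged pixels: tin lid (505,77), mill knob (500,172), shaker top (492,262) and jar cork (481,335). Tray corners are at (221,144), (299,129), (347,402) and (284,408). I'll cross-check these against the top camera.

Run:
```python
from h import *
import pickle
c=pickle.load(open("w1.pkl","rb")); t=ctrl.camera("top"); s=ctrl.camera("scene")
W=lambda x,y:((x+.5)/1.5-.5,(y+.5)/1.5-.5)
P=lambda x,y:((x+.5)/3.7-.5+145,(y+.5)/3.7-.5+90)
S=lambda x,y:((x+.5)/3.3-.5+150,(y+.5)/3.3-.5+180)
it=dict(tin=((505,77),.099,(98,77),(655,155)),mill=((500,172),.101,(228,82),(527,157)),shaker=((492,262),.091,(372,94),(381,178)),jar=((481,335),.093,(503,108),(248,182)))
for k,(w,z,a,b) in it.items():
    print(k,"w",np.round(on(c,*W(*w),z)*1e3),"t",np.round(on(t,*P(*a),z)*1e3),"s",np.round(on(s,*S(*b),z)*1e3))
q=np.array([on(c,*W(*p),.02) for p in [(299,129),(221,144),(284,408),(347,402)]])
print(np.round(q*1e3)[:,:2].tolist(),np.round(q.mean(0)*1e3)); 
d=q[0]+q[1]-q[2]-q[3]; print("yaw",np.arctan2(-d[0],d[1]), [float(np.linalg.norm(q[i]-q[(i+1)%4])) for i in range(4)])
q=np.array([on(c,*W(*p),.091) for p in [(489,44),(527,48),(518,112),(480,107)]]);print("lid?",np.round(q*1e3)[:,:2].tolist())
q=np.array([on(c,*W(*p),.026) for p in [(446,36),(441,352),(512,358),(535,36)]]);print("rack",np.round(q*1e3)[:,:2].tolist())
```

```text
tin w [666. 191.  99.] t [667. 191.  99.] s [673. 186.  99.]
mill w [662. 116. 101.] t [663. 117. 101.] s [663. 113. 101.]
shaker w [658.  35.  91.] t [659.  35.  91.] s [652.  31.  91.]
jar w [647. -37.  93.] t [650. -40.  93.] s [643. -43.  93.]
[[480.0, 168.0], [399.0, 159.0], [421.0, -150.0], [499.0, -147.0]] [450.   8.  20.]
yaw 0.06691285061207483 [0.08171539634621797, 0.31058698869060375, 0.07802545545186623, 0.31621653567816876]
lid? [[655.0, 217.0], [686.0, 212.0], [680.0, 164.0], [648.0, 170.0]]
rack [[630.0, 240.0], [615.0, -85.0], [698.0, -99.0], [713.0, 235.0]]
```

play_rows(
  steps=[
    [[9.6,-14.8,8,0,0,0.06,1],[9.6,-14.8,8,0,0,0.06,1],[9.6,-14.8,8,0,0,0.06,1],[9.6,-14.8,8,0,0,0.06,1],[9.6,-14.8,8,0,0,0.06,1],[9.6,-14.8,8,0,0,0.06,1],[9.6,-14.8,12,0,0,0.06,1],[9.6,-14.8,15,0,0,0.06,1],[9.6,-14.8,18,0,0,0.06,1],[9.6,-14.8,20,0,0,0.06,1],[9.6,-14.8,22,0,0,0.06,1],[9.6,-14.8,24,0,0,0.06,1],[9.6,-14.8,25.5,0,0,0.06,1],[9.6,-14.8,26.5,0,0,0.06,1],[9.6,-14.8,26.5,0,0,0.06,1]],
  ],
  force=15,
)

```text
time_s: 3.82
ee_pos: [0.6664, 0.1894, 0.0364]
eef_rot: [-3.141, -0.001, -0.13]
force: [0.2, -0.2, 0.0]
grip_width: 0.0946
```

Run:
```python
from h import *
c=ctrl.camera("wrist"); cv2.imwrite("pics/w2.png",c["frame"])
o=ctrl.get_obs(); print(o["ee_pos"],o["eef_rot"],o["force"])
```

```text
[0.6669399  0.18969276 0.03782488] [-3.14081880e+00 -2.57067510e-03 -1.29575664e-01] [0.01427064 0.02817772 0.89860796]
```

View pics/w2.png

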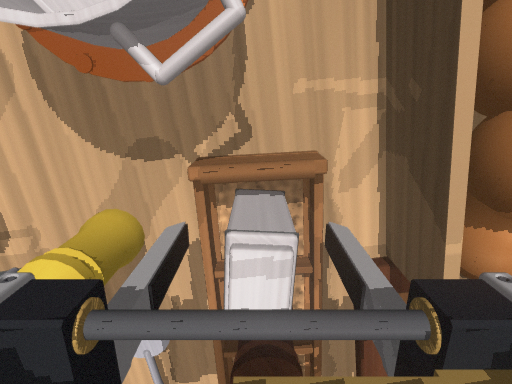

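The tin is centred and square between the fingers (6 viewed), so I close and lift a little.

play_rows(
  steps=[
    [[0,0,0,0,0,0,0],[0,0,0,0,0,0,0],[0,0,0,0,0,0,0],[0,0,0,0,0,0,0],[0,0,0,0,0,0,0],[0,0,0,0,0,0,0],[0,0,0,0,0,0,0],[0,0,0,0,0,0,0],[0,0,-0.5,0,0,0,0],[0,0,-1.5,0,0,0,0],[0,0,-3,0,0,0,0],[0,0,-5,0,0,0,0],[0,0,-7.5,0,0,0,0],[0,0,-10,0,0,0,0],[0,0,-12.5,0,0,0,0],[0,0,-14,0,0,0,0],[0,0,-14,0,0,0,0]],
  ],
  force=20,
)

```text
time_s: 5.28
ee_pos: [0.6677, 0.1899, 0.1829]
eef_rot: [-3.138, -0.009, -0.13]
force: [-0.8, 0.7, -0.9]
grip_width: 0.0361
```

play_rows(
  steps=[
    [[-3,1.3,0,0,0,-0.03,0],[-6,2.7,0,0,0,-0.05,0],[-9,4,0,0,0,-0.08,0],[-12,5.3,0,0,0,-0.1,0],[-15,6.7,0,0,0,-0.13,0],[-18,8,0,0,0,-0.16,0],[-20.5,9.1,0,0,0,-0.18,0],[-21.6,9.6,0,0,0,-0.19,0],[-21.6,9.6,0,0,0,-0.19,0],[-21.6,9.6,0,0,0,-0.19,0],[-21.6,9.6,0,0,0,-0.19,0],[-21.6,9.6,0,0,0,-0.19,0]],
  ],
)

```text
time_s: 6.28
ee_pos: [0.4418, 0.1228, 0.1804]
eef_rot: [-3.14, -0.009, 0.06]
force: [0.6, -0.1, -1.0]
grip_width: 0.0363
```

Run:
```python
from h import *
c=ctrl.camera("wrist"); cv2.imwrite("pics/w3.png",c["frame"])
for i in range(4):
    o=ctrl.get_obs(); print(o["ee_pos"],o["eef_rot"],o["force"]); ctrl.camera("wrist")
```

```text
[0.44167253 0.12277496 0.18030978] [-3.14030321 -0.00869441  0.0603149 ] [-0.52108399  0.36615545 -0.86419091]
[0.44158312 0.12275369 0.18032009] [-3.14030789 -0.00863253  0.06034801] [-0.43794735  0.25755137 -0.02617425]
[0.44146499 0.12272275 0.18035078] [-3.14028146 -0.00863284  0.06036975] [-0.02860225  0.22643748 -1.0586209 ]
[0.441395   0.12272518 0.18040077] [-3.14027145 -0.0087177   0.06044205] [-0.37161539  0.06405361 -1.80453238]
```

View pics/w3.png

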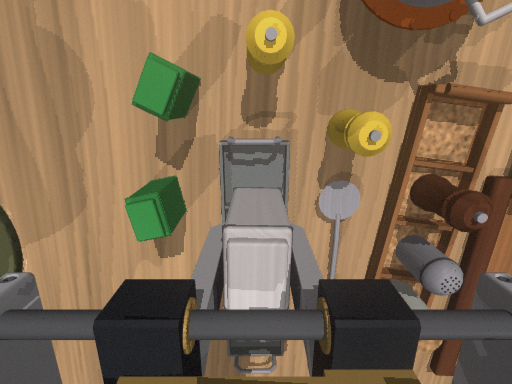

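play_rows(
  steps=[
    [[0,0,2,0,-0.009,0,0],[0,0,4,0,-0.009,0,0],[0,0,6,0,-0.009,0,0],[0,0,8,0,-0.009,0,0],[0,0,10,0,-0.009,0,0],[0,0,12,0,-0.009,0,0],[0,0,13,0,-0.009,0,0],[0,0,13.7,0,-0.009,0,0],[0,0,14.0,0,-0.009,0,0],[0,0,14.2,0,-0.009,0,0],[0,0,14.2,0,-0.009,0,0],[0,0,14.2,0,-0.009,0,0]],
  ],
)

```text
time_s: 7.53
ee_pos: [0.443, 0.1231, 0.0392]
eef_rot: [-3.14, -0.001, 0.06]
force: [1.0, -0.5, -2.4]
grip_width: 0.0358
```

play_rows(
  steps=[
    [[0,0,0.15,0,0,0,0],[0,0,0.3,0,0,0,0],[0,0,0.4,0,0,0,0],[0,0,0.5,0,0,0,0],[0,0,0.6,0,0,0,0],[0,0,0.65,0,0,0,0],[0,0,0.7,0,0,0,0],[0,0,0.75,0,0,0,0],[0,0,0.8,0,0,0,0],[0,0,0.8,0,0,0,0]],
  ],
)

```text
time_s: 8.37
ee_pos: [0.4437, 0.1233, 0.0332]
eef_rot: [-3.14, -0.003, 0.06]
force: [-9.6, -2.5, 30.8]
grip_width: 0.0358
```

Contact with the tray floor. I ease off, then open.

play_rows(
  steps=[
    [[0,0,-0.05,0,0,0,0],[0,0,-0.08,0,0,0,0],[0,0,-0.08,0,0,0,0]],
  ],
)

```text
time_s: 8.62
ee_pos: [0.4438, 0.1233, 0.0341]
eef_rot: [-3.14, -0.003, 0.06]
force: [-0.4, 0.7, -1.5]
grip_width: 0.0358
```

play_rows(
  steps=[
    [[0,0,0.04,0,0,0,0],[0,0,0.05,0,0,0,0],[0,0,0.05,0,0,0,0.4],[0,0,0.05,0,0,0,0.5],[0,0,0.05,0,0,0,0.7],[0,0,0.05,0,0,0,1],[0,0,0.05,0,0,0,1],[0,0,0.05,0,0,0,1],[0,0,-1,0,0,0,1],[0,0,-4,0,0,0,1],[0,0,-8,0,0,0,1],[0,0,-12,0,0,0,1],[0,0,-15,0,0,0,1],[0,0,-15,0,0,0,1],[0,0,-15,0,0,0,1]],
  ],
)

```text
time_s: 9.87
ee_pos: [0.4438, 0.1231, 0.186]
eef_rot: [-3.139, -0.007, 0.06]
force: [-0.3, 1.1, -0.5]
grip_width: 0.094
```

play_rows(
  steps=[
    [[21.7,2.0,0,0,-0.007,0.13,1],[21.7,2.0,0,0,-0.007,0.13,1],[21.7,2.0,0,0,-0.007,0.13,1],[21.7,2.0,0,0,-0.007,0.13,1],[21.7,2.0,0,0,-0.007,0.13,1],[21.7,2.0,0,0,-0.007,0.13,1],[21.7,2.0,0,0,-0.007,0.13,1],[21.7,2.0,3,0,-0.007,0.13,1],[21.7,2.0,6,0,-0.007,0.13,1],[21.7,2.0,8,0,-0.007,0.13,1],[21.7,2.0,10,0,-0.007,0.13,1],[21.7,2.0,12,0,-0.007,0.13,1],[21.7,2.0,13.5,0,-0.007,0.13,1],[21.7,2.0,14.6,0,-0.007,0.13,1],[21.7,2.0,15,0,-0.007,0.13,1],[21.7,2.0,15,0,-0.007,0.13,1],[21.7,2.0,15,0,-0.007,0.13,1]],
  ],
)

```text
time_s: 11.28
ee_pos: [0.6627, 0.1167, 0.0382]
eef_rot: [-3.139, -0.0, -0.07]
force: [0.6, 0.4, -0.1]
grip_width: 0.0936
```

Run:
```python
from h import *
c=ctrl.camera("wrist"); t=ctrl.camera("top")
cv2.imwrite("pics/m4.png",np.hstack([c["frame"][90:384,130:390],cv2.resize(t["frame"][90:250,145:345],(460,294))]))
o=ctrl.get_obs(); print(o["ee_pos"],o["eef_rot"],o["force"])
```

```text
[0.66300383 0.11675632 0.03865041] [-3.13840958e+00 -1.02083129e-03 -6.96142195e-02] [ 0.97086131 -0.18986531  0.59067482]
```

View pics/m4.png

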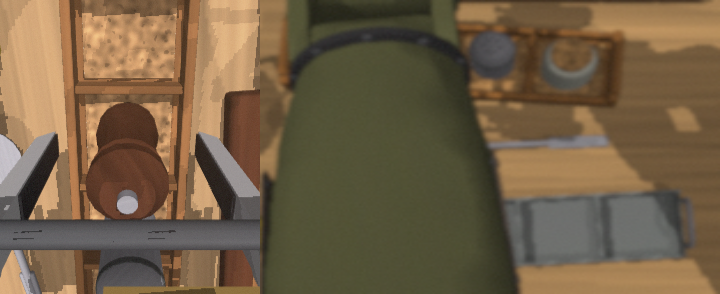

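Mill centred between the fingers, knob at (127,202) in the left panel (8 viewed). Next I lower 3 mm, close and lift.

play_rows(
  steps=[
    [[0,0,0.3,0,0,0,1],[0,0,0.3,0,0,0,0],[0,0,0.3,0,0,0,0],[0,0,0.3,0,0,0,0],[0,0,0.3,0,0,0,0],[0,0,0.3,0,0,0,0],[0,0,0.3,0,0,0,0],[0,0,0.3,0,0,0,0],[0,0,0.3,0,0,0,0]],
  ],
)

```text
time_s: 12.13
ee_pos: [0.663, 0.1168, 0.0357]
eef_rot: [-3.138, -0.001, -0.07]
force: [0.4, -0.4, -1.0]
grip_width: 0.044
```

play_rows(
  steps=[
    [[0,0,-0.5,0,0,0,0],[0,0,-1.5,0,0,0,0],[0,0,-3,0,0,0,0],[0,0,-5,0,0,0,0],[0,0,-7.5,0,0,0,0],[0,0,-10,0,0,0,0],[0,0,-12.5,0,0,0,0],[0,0,-14,0,0,0,0],[0,0,-14,0,0,0,0],[0,0,-14,0,0,0,0]],
  ],
)

```text
time_s: 12.97
ee_pos: [0.663, 0.1163, 0.1764]
eef_rot: [-3.138, -0.002, -0.07]
force: [-0.2, 0.8, -2.9]
grip_width: 0.0429
```

play_rows(
  steps=[
    [[-3,1.2,0,0,0,-0.02,0],[-6,2.4,0,0,0,-0.04,0],[-9,3.7,0,0,0,-0.06,0],[-12,4.9,0,0,0,-0.08,0],[-15,6.1,0,0,0,-0.1,0],[-18,7.3,0,0,0,-0.12,0],[-20,8.2,0,0,0,-0.13,0],[-21.1,8.6,0,0,0,-0.13,0],[-21.1,8.6,0,0,0,-0.13,0],[-21.1,8.6,0,0,0,-0.13,0],[-21.1,8.6,0,0,0,-0.13,0]],
  ],
)

```text
time_s: 13.88
ee_pos: [0.4469, 0.0454, 0.1751]
eef_rot: [-3.138, -0.002, 0.06]
force: [0.1, 0.6, -1.9]
grip_width: 0.0429
```

Run:
```python
from h import *
c=ctrl.camera("wrist"); s=ctrl.camera("scene")
cv2.imwrite("pics/m5.png",np.hstack([c["frame"][40:384,120:400],cv2.resize(s["frame"][120:292,150:390],None,fx=2,fy=2)]))
o=ctrl.get_obs(); print(o["ee_pos"],o["eef_rot"],o["force"],o["grip_width"])
```

```text
[0.44693457 0.04542336 0.17506849] [-3.13840222e+00 -1.99991873e-03  6.04985687e-02] [-0.34420077  0.12724227 -1.2132455 ] 0.04286501328056312
```

View pics/m5.png

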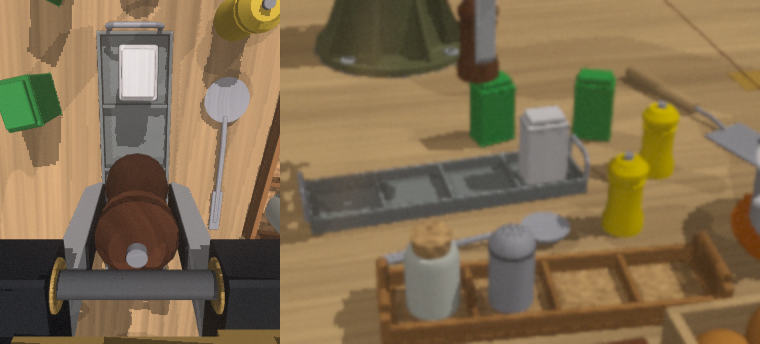

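Tin stands squarely in the leftmost compartment, and the mill hangs upright (9 viewed). Now lowering.

play_rows(
  steps=[
    [[0,0,2,0,0,0,0],[0,0,4,0,0,0,0],[0,0,6,0,0,0,0],[0,0,8,0,0,0,0],[0,0,10,0,0,0,0],[0,0,12,0,0,0,0],[0,0,13,0,0,0,0],[0,0,13.5,0,0,0,0],[0,0,13.7,0,0,0,0],[0,0,13.8,0,0,0,0],[0,0,13.8,0,0,0,0],[0,0,13.8,0,0,0,0]],
  ],
)

```text
time_s: 14.98
ee_pos: [0.4477, 0.0459, 0.0378]
eef_rot: [-3.138, -0.003, 0.061]
force: [-0.5, 0.2, -0.7]
grip_width: 0.0431
```

play_rows(
  steps=[
    [[0,0,0.1,0,0,0,0],[0,0,0.2,0,0,0,0],[0,0,0.3,0,0,0,0],[0,0,0.35,0,0,0,0],[0,0,0.4,0,0,0,0],[0,0,0.45,0,0,0,0],[0,0,0.45,0,0,0,0]],
  ],
)

```text
time_s: 15.57
ee_pos: [0.4477, 0.0459, 0.0332]
eef_rot: [-3.139, -0.003, 0.061]
force: [-0.6, 0.1, -1.4]
grip_width: 0.0426
```

play_rows(
  steps=[
    [[0,0,0.05,0,0,0,0],[0,0,0.1,0,0,0,0],[0,0,0.15,0,0,0,0],[0,0,0.15,0,0,0,0]],
  ],
)

```text
time_s: 15.9
ee_pos: [0.4476, 0.0459, 0.0316]
eef_rot: [-3.138, -0.003, 0.061]
force: [1.1, 0.5, -1.7]
grip_width: 0.0429
```

play_rows(
  steps=[
    [[0,0,0.05,0,0,0,0],[0,0,0.1,0,0,0,0],[0,0,0.15,0,0,0,0],[0,0,0.15,0,0,0,0]],
  ],
)

```text
time_s: 16.23
ee_pos: [0.4475, 0.0459, 0.03]
eef_rot: [-3.138, -0.003, 0.061]
force: [-1.1, 0.7, -2.1]
grip_width: 0.0432
```

play_rows(
  steps=[
    [[0,0,0.04,0,0,0,0],[0,0,0.08,0,0,0,0],[0,0,0.12,0,0,0,0],[0,0,0.12,0,0,0,0]],
  ],
)

```text
time_s: 16.57
ee_pos: [0.4478, 0.0459, 0.0295]
eef_rot: [-3.139, -0.003, 0.061]
force: [-4.0, -0.3, 11.2]
grip_width: 0.0433
```

play_rows(
  steps=[
    [[0,0,0,0,0,0,0],[0,0,0,0,0,0,0.42],[0,0,0,0,0,0,0.5],[0,0,0,0,0,0,0.6],[0,0,0,0,0,0,0.8],[0,0,0,0,0,0,1],[0,0,0,0,0,0,1],[0,0,0,0,0,0,1],[0,0,-1,0,0,0,1],[0,0,-4,0,0,0,1],[0,0,-8,0,0,0,1],[0,0,-12,0,0,0,1],[0,0,-15,0,0,0,1],[0,0,-15,0,0,0,1],[0,0,-15,0,0,0,1]],
  ],
)

```text
time_s: 17.82
ee_pos: [0.4478, 0.0455, 0.1813]
eef_rot: [-3.139, -0.007, 0.061]
force: [-0.3, -0.0, -1.2]
grip_width: 0.0941
```

play_rows(
  steps=[
    [[20.9,2.3,0,0,-0.007,0.13,1],[20.9,2.3,0,0,-0.007,0.13,1],[20.9,2.3,0,0,-0.007,0.13,1],[20.9,2.3,0,0,-0.007,0.13,1],[20.9,2.3,0,0,-0.007,0.13,1],[20.9,2.3,0,0,-0.007,0.13,1],[20.9,2.3,0,0,-0.007,0.13,1],[20.9,2.3,3,0,-0.007,0.13,1],[20.9,2.3,6,0,-0.007,0.13,1],[20.9,2.3,8,0,-0.007,0.13,1],[20.9,2.3,10,0,-0.007,0.13,1],[20.9,2.3,12,0,-0.007,0.13,1],[20.9,2.3,13.5,0,-0.007,0.13,1],[20.9,2.3,14.4,0,-0.007,0.13,1],[20.9,2.3,14.6,0,-0.007,0.13,1],[20.9,2.3,14.6,0,-0.007,0.13,1],[20.9,2.3,14.6,0,-0.007,0.13,1]],
  ],
)

```text
time_s: 19.23
ee_pos: [0.659, 0.0357, 0.038]
eef_rot: [-3.138, -0.001, -0.069]
force: [0.8, -0.2, 0.0]
grip_width: 0.0939
```

Run:
```python
from h import *
c=ctrl.camera("wrist"); s=ctrl.camera("scene")
cv2.imwrite("pics/m6.png",np.hstack([c["frame"][40:384,120:400],cv2.resize(s["frame"][120:292,150:390],None,fx=2,fy=2)]))
o=ctrl.get_obs(); print(o["ee_pos"],o["eef_rot"],o["force"],o["grip_width"])
```

```text
[0.65921691 0.03564796 0.03798476] [-3.13813827e+00 -1.31799203e-03 -6.93724450e-02] [0.17452725 0.16173752 0.3048023 ] 0.09414501581196699
```

View pics/m6.png

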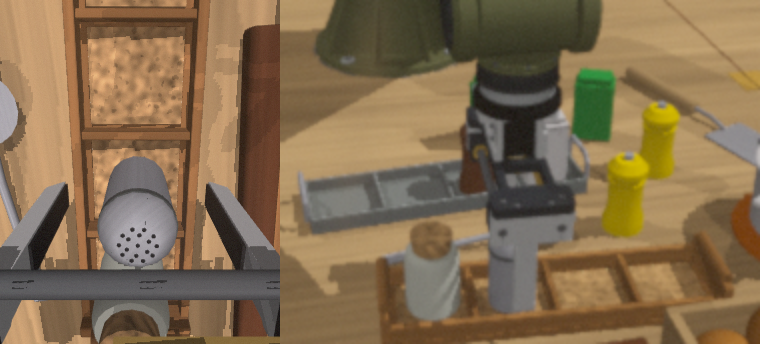

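Mill stands in its compartment, and the shaker at (138,225) in the left panel is centred between the fingers (10 viewed).

play_rows(
  steps=[
    [[0,0,0,0,0,0,0],[0,0,0,0,0,0,0],[0,0,0,0,0,0,0],[0,0,0,0,0,0,0],[0,0,0,0,0,0,0],[0,0,0,0,0,0,0],[0,0,0,0,0,0,0],[0,0,0,0,0,0,0]],
  ],
)

```text
time_s: 20.0
ee_pos: [0.6592, 0.0357, 0.0379]
eef_rot: [-3.138, -0.001, -0.069]
force: [3.1, 0.2, 2.6]
grip_width: 0.0439
```

play_rows(
  steps=[
    [[0,0,-0.5,0,0,0,0],[0,0,-1.5,0,0,0,0],[0,0,-3,0,0,0,0],[0,0,-5,0,0,0,0],[0,0,-7.5,0,0,0,0],[0,0,-10,0,0,0,0],[0,0,-12.5,0,0,0,0],[0,0,-14,0,0,0,0],[0,0,-14,0,0,0,0],[0,0,-14,0,0,0,0]],
  ],
)

```text
time_s: 20.83
ee_pos: [0.6591, 0.0352, 0.1786]
eef_rot: [-3.138, -0.003, -0.069]
force: [-0.3, 0.6, -2.9]
grip_width: 0.0442
```

play_rows(
  steps=[
    [[-3,1.2,0,0,0,-0.02,0],[-6,2.4,0,0,0,-0.04,0],[-9,3.6,0,0,0,-0.06,0],[-12,4.8,0,0,0,-0.08,0],[-15,6.0,0,0,0,-0.1,0],[-18,7.2,0,0,0,-0.12,0],[-20,8.0,0,0,0,-0.13,0],[-20.4,8.2,0,0,0,-0.13,0],[-20.4,8.2,0,0,0,-0.13,0],[-20.4,8.2,0,0,0,-0.13,0],[-20.4,8.2,2,0,0,-0.13,0],[-20.4,8.2,4,0,0,-0.13,0],[-20.4,8.2,6,0,0,-0.13,0],[-20.4,8.2,8,0,0,-0.13,0],[-20.4,8.2,10,0,0,-0.13,0],[-20.4,8.2,12,0,0,-0.13,0],[-20.4,8.2,13,0,0,-0.13,0],[-20.4,8.2,13.6,0,0,-0.13,0],[-20.4,8.2,13.9,0,0,-0.13,0],[-20.4,8.2,14,0,0,-0.13,0]],
  ],
)

```text
time_s: 22.5
ee_pos: [0.4507, -0.0319, 0.0378]
eef_rot: [-3.138, -0.003, 0.061]
force: [0.0, 0.1, -1.8]
grip_width: 0.0436
```

play_rows(
  steps=[
    [[0,0,0.05,0,0,0,0],[0,0,0.05,0,0,0,0]],
  ],
)

```text
time_s: 22.67
ee_pos: [0.4513, -0.032, 0.038]
eef_rot: [-3.139, -0.004, 0.061]
force: [-0.2, 0.5, -1.1]
grip_width: 0.0436
```

play_rows(
  steps=[
    [[0,0,0.1,0,0,0,0],[0,0,0.2,0,0,0,0],[0,0,0.3,0,0,0,0],[0,0,0.4,0,0,0,0],[0,0,0.4,0,0,0,0]],
  ],
)

```text
time_s: 23.08
ee_pos: [0.4512, -0.0319, 0.0338]
eef_rot: [-3.139, -0.004, 0.061]
force: [-0.6, -0.2, -2.7]
grip_width: 0.0437
```

play_rows(
  steps=[
    [[0,0,0.04,0,0,0,0],[0,0,0.08,0,0,0,0],[0,0,0.12,0,0,0,0],[0,0,0.12,0,0,0,0]],
  ],
)

```text
time_s: 23.42
ee_pos: [0.4511, -0.0319, 0.0325]
eef_rot: [-3.139, -0.004, 0.061]
force: [-0.3, 0.4, -1.2]
grip_width: 0.0437
```

play_rows(
  steps=[
    [[0,0,0.03,0,0,0,0],[0,0,0.06,0,0,0,0],[0,0,0.09,0,0,0,0],[0,0,0.09,0,0,0,0]],
  ],
)

```text
time_s: 23.75
ee_pos: [0.4512, -0.032, 0.0319]
eef_rot: [-3.139, -0.004, 0.061]
force: [-2.9, 0.6, 4.8]
grip_width: 0.0438
```

Contact at 4.8 N. Release and rise.

play_rows(
  steps=[
    [[0,0,0,0,0,0,0],[0,0,0,0,0,0,0.48],[0,0,0,0,0,0,0.53],[0,0,0,0,0,0,0.65],[0,0,0,0,0,0,0.8],[0,0,0,0,0,0,1],[0,0,0,0,0,0,1],[0,0,0,0,0,0,1],[0,0,-1,0,0,0,1],[0,0,-4,0,0,0,1],[0,0,-8,0,0,0,1],[0,0,-12,0,0,0,1],[0,0,-15,0,0,0,1],[0,0,-15,0,0,0,1],[0,0,-15,0,0,0,1]],
  ],
)

```text
time_s: 25.0
ee_pos: [0.4511, -0.0325, 0.1838]
eef_rot: [-3.139, -0.008, 0.061]
force: [-0.0, -0.3, 0.2]
grip_width: 0.0943
```

play_rows(
  steps=[
    [[19.6,1.8,0,0,-0.008,0.13,1],[19.6,1.8,0,0,-0.008,0.13,1],[19.6,1.8,0,0,-0.008,0.13,1],[19.6,1.8,0,0,-0.008,0.13,1],[19.6,1.8,0,0,-0.008,0.13,1],[19.6,1.8,0,0,-0.008,0.13,1],[19.6,1.8,0,0,-0.008,0.13,1],[19.6,1.8,3,0,-0.008,0.13,1],[19.6,1.8,6,0,-0.008,0.13,1],[19.6,1.8,8,0,-0.008,0.13,1],[19.6,1.8,10,0,-0.008,0.13,1],[19.6,1.8,12,0,-0.008,0.13,1],[19.6,1.8,13.5,0,-0.008,0.13,1],[19.6,1.8,14.6,0,-0.008,0.13,1],[19.6,1.8,14.9,0,-0.008,0.13,1],[19.6,1.8,14.9,0,-0.008,0.13,1],[19.6,1.8,14.9,0,-0.008,0.13,1]],
  ],
)

```text
time_s: 26.42
ee_pos: [0.6491, -0.0382, 0.0371]
eef_rot: [-3.139, -0.0, -0.069]
force: [-0.7, 0.9, -0.1]
grip_width: 0.0937
```

Run:
```python
from h import *
c=ctrl.camera("wrist"); s=ctrl.camera("scene")
cv2.imwrite("pics/m7.png",np.hstack([c["frame"][40:384,120:400],cv2.resize(s["frame"][120:292,150:390],None,fx=2,fy=2)]))
o=ctrl.get_obs(); print(o["ee_pos"],o["eef_rot"],o["force"],o["grip_width"])
```

```text
[ 0.64934807 -0.03821736  0.03740397] [-3.13903714e+00 -9.34179157e-04 -6.91869658e-02] [0.35094939 0.2917193  0.94489817] 0.09381931556940012
```

View pics/m7.png

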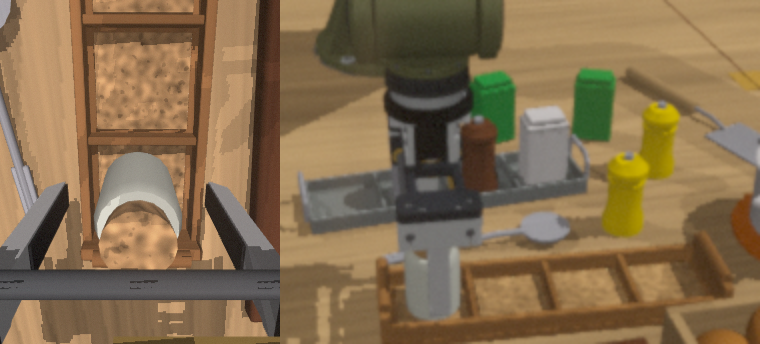

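The jar sits between the fingers, with its cork at (140,235) in the left panel. Mill and tin stand in the tray and the shaker is hidden behind the hand (11 viewed). Closing.

play_rows(
  steps=[
    [[0,0,0,0,0,0,0],[0,0,0,0,0,0,0],[0,0,0,0,0,0,0],[0,0,0,0,0,0,0],[0,0,0,0,0,0,0],[0,0,0,0,0,0,0],[0,0,0,0,0,0,0],[0,0,0,0,0,0,0]],
  ],
  force=25,
)

```text
time_s: 27.18
ee_pos: [0.6494, -0.0382, 0.0374]
eef_rot: [-3.139, -0.001, -0.069]
force: [0.1, -0.4, -0.5]
grip_width: 0.0515
```

play_rows(
  steps=[
    [[0,0,-0.5,0,0,0,0],[0,0,-1.5,0,0,0,0],[0,0,-3,0,0,0,0],[0,0,-5,0,0,0,0],[0,0,-7.5,0,0,0,0],[0,0,-10,0,0,0,0],[0,0,-12.5,0,0,0,0],[0,0,-14,0,0,0,0],[0,0,-14,0,0,0,0],[0,0,-14,0,0,0,0]],
  ],
)

```text
time_s: 28.02
ee_pos: [0.6493, -0.0386, 0.1781]
eef_rot: [-3.139, -0.002, -0.069]
force: [-0.4, -0.4, -1.8]
grip_width: 0.052
```

play_rows(
  steps=[
    [[-3,1.4,0,0,0,-0.02,0],[-6,2.8,0,0,0,-0.04,0],[-9,4.2,0,0,0,-0.06,0],[-12,5.6,0,0,0,-0.08,0],[-15,7.0,0,0,0,-0.1,0],[-17.5,8.1,0,0,0,-0.12,0],[-18.8,8.7,0,0,0,-0.13,0],[-18.8,8.7,0,0,0,-0.13,0],[-18.8,8.7,0,0,0,-0.13,0],[-18.8,8.7,0,0,0,-0.13,0],[-18.8,8.7,2,0,0,-0.13,0],[-18.8,8.7,4,0,0,-0.13,0],[-18.8,8.7,6,0,0,-0.13,0],[-18.8,8.7,8,0,0,-0.13,0],[-18.8,8.7,10,0,0,-0.13,0],[-18.8,8.7,12,0,0,-0.13,0],[-18.8,8.7,13,0,0,-0.13,0],[-18.8,8.7,13.6,0,0,-0.13,0],[-18.8,8.7,13.9,0,0,-0.13,0],[-18.8,8.7,14,0,0,-0.13,0]],
  ],
)

```text
time_s: 29.68
ee_pos: [0.4564, -0.112, 0.0374]
eef_rot: [-3.139, -0.003, 0.061]
force: [0.4, 0.2, -1.0]
grip_width: 0.0518
```

play_rows(
  steps=[
    [[0,0,0.1,0,0,0,0],[0,0,0.2,0,0,0,0],[0,0,0.3,0,0,0,0],[0,0,0.3,0,0,0,0]],
  ],
)

```text
time_s: 30.02
ee_pos: [0.4566, -0.112, 0.0347]
eef_rot: [-3.14, -0.003, 0.061]
force: [0.6, 0.1, -2.1]
grip_width: 0.0517
```

Contact is expected near 0.0315 to 0.033, so I continue in fine steps.

play_rows(
  steps=[
    [[0,0,0.05,0,0,0,0],[0,0,0.1,0,0,0,0],[0,0,0.15,0,0,0,0],[0,0,0.2,0,0,0,0],[0,0,0.2,0,0,0,0]],
  ],
)

```text
time_s: 30.43
ee_pos: [0.4566, -0.112, 0.0326]
eef_rot: [-3.14, -0.003, 0.061]
force: [0.2, -0.2, -2.6]
grip_width: 0.0512
```

play_rows(
  steps=[
    [[0,0,0.04,0,0,0,0],[0,0,0.08,0,0,0,0],[0,0,0.1,0,0,0,0],[0,0,0.1,0,0,0,0]],
  ],
)

```text
time_s: 30.77
ee_pos: [0.4566, -0.112, 0.0316]
eef_rot: [-3.14, -0.003, 0.061]
force: [0.0, 1.1, -1.2]
grip_width: 0.0512
```

play_rows(
  steps=[
    [[0,0,0.03,0,0,0,0],[0,0,0.06,0,0,0,0],[0,0,0.08,0,0,0,0],[0,0,0.08,0,0,0,0]],
  ],
)

```text
time_s: 31.1
ee_pos: [0.4566, -0.1121, 0.0313]
eef_rot: [-3.14, -0.003, 0.061]
force: [-2.3, 1.4, 7.6]
grip_width: 0.0512
```

Contact at 7.6 N. Release and rise, then shift clear to look.

play_rows(
  steps=[
    [[0,0,0,0,0,0,0],[0,0,0,0,0,0,0.56],[0,0,0,0,0,0,0.62],[0,0,0,0,0,0,0.7],[0,0,0,0,0,0,0.85],[0,0,0,0,0,0,1],[0,0,0,0,0,0,1],[0,0,0,0,0,0,1],[0,0,-1,0,0,0,1],[0,0,-4,0,0,0,1],[0,0,-8,0,0,0,1],[0,0,-12,0,0,0,1],[0,0,-16,0,0,0,1],[0,0,-20,0,0,0,1],[0,8,-24,0,0,0,1],[0,12,-24,0,0,0,1],[0,12,-24,0,0,0,1],[0,12,-24,0,0,0,1]],
  ],
)

```text
time_s: 32.6
ee_pos: [0.463, -0.2372, 0.2735]
eef_rot: [3.141, -0.005, 0.058]
force: [-0.6, 0.1, -1.4]
grip_width: 0.0939
```

Run:
```python
from h import *
c=ctrl.camera("wrist"); s=ctrl.camera("scene")
cv2.imwrite("pics/m8.png",np.hstack([c["frame"][0:344,120:400],cv2.resize(s["frame"][120:292,150:390],None,fx=2,fy=2)]))
o=ctrl.get_obs(); print(o["ee_pos"],o["force"],o["grip_width"],o["time_s"])
```

```text
[ 0.46286987 -0.23327876  0.27158575] [-0.16443295  0.44236347 -0.38790863] 0.0942540853452439 32.7
```

View pics/m8.png

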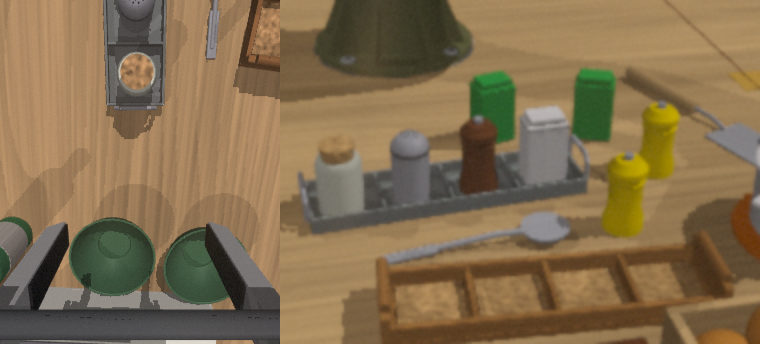

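The last look (12 viewed) shows jar (340,180), shaker (410,168), mill (478,155) and tin (545,145) upright in the tray, one per compartment. The rack is empty and the hand is clear.

```bash
python3 -c "
from station import ctrl
print(ctrl.hand_in())"
```

```text
the job is handed in; nothing more can be done
None
```

All four seasonings are in the grey tray in their original left-to-right order: tin, pepper mill, shaker, jar. I handed the job in at about 33 s. The last pictures showed all four upright, one to a compartment, with the rack empty, the hand open and well clear, and the yellow and green look-alikes left standing.

- **Tin:** it was pressed harder on the tray floor than I meant. The last reading before I eased off was 31 N, under the 40 N limit. I lowered the others in finer steps, and they touched down at 5 to 11 N.
- **Mill:** the fingers closed at 44 mm, so they gripped its head rather than its 38 mm body. It still hung upright and set down cleanly.

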